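# Turn the top leaf of the tea menu

## Robot

A 6-joint arm with a two-finger parallel gripper is mounted at the origin on the work surface. World frame = base frame: x ahead of the robot, y to its left, z up, the work surface at z = 0. Lengths are in mm, angles in degrees, forces in N, time in s.
With the tool pointing down it reaches from about 350 to 850 mm from the base axis. Payload 8.1 kg.
Tool frame: the origin (TCP) lies at the very end of the fingers, on their centre line; the grasp point (between the pads) lies r.tcp_to_grasp behind it (r.tcp_to_grasp is the distance from the TCP to the grasp point, in mm); z points along the fingers, y is the line along which they close (so a half turn about z gives the same grasp; the last joint's range is limited). The gripper opens to 85 mm and grips with 20 to 120 N. Pads are 22 mm wide; open, the fingers measure 114 mm over their backs; the gripper's body (76 mm by 85 mm) begins 54 mm behind the grasp point. The pads swing forward as they close: fully open they stand 13 mm farther back than shut.
Start: joints at [60.195, 7.471, 85.268, -0, 87.261, -4.893], TCP at [252.717, 544.187, 231.292] pointing down, gripper open.
Joint ranges: [-169.43, 169.43], [-51.17, 129.36], [1.28, 143.12], [-76.62, 256.62], [0, 156.53], [-152.29, 152.29]. Speed limits (degrees/s): [136.94, 136.94, 159.86, 180, 180, 180].

## Interface

Orientations are given as [roll, pitch, yaw] about the fixed x, y, z axes, in that order (R = Rz(yaw) Ry(pitch) Rx(roll)).
In Python, from bench import r gives the robot as it stands.
- The arm moves only by the shell command python3 -m handwheel 'ROWS' [OPENING] [FORCE]. ROWS is JSON, a list of rows, each a list of 4 numbers: the shift along the tool's x, y, z in m, then the turn about the tool's z in degrees. A call has 1 to 10 rows; each row shifts and turns the commanded pose from where the row before left it, along the tool's axes as they then stand; what a row does not reach is not made up. A row lasts 1/10 s, in which the tool goes at most 50 mm and 8.59 degrees, less where a joint would pass 70% of its speed; a pose out of reach is approached as far as the arm can. A call is refused whole if a number of a shift passes 0.05 or a number of a turn 8.59, either way. A call with a gripper value outside its range is refused whole. OPENING is the finger opening in m, from 0 to 0.0854, set as the call begins (- or left out, the last holds). The fingers move at their own pace and stop on an object; FORCE is the grip in N (left out, the last holds). Time passes only in rows, so rows that do not move let the fingers close. It gives the time, the measured TCP pose, the force, the opening and the grip force at its end, in the units of the state.
- r.sense(): the state, without advancing time (a new reading comes with each control period).
- r.snapshot(name): name is "side" or "top" or "wrist"; returns the picture (384x512x3 uint8, red, green, blue); there is no depth.
- r.camera_params(name): a dict with "fx", "fy", "cx", "cy" (pixels), "R" (3x3) and "t" (3): a world point X has camera coordinates R X + t; the wrist camera has in their place "mount" (4x4, takes a point from camera to tool coordinates, whose origin is the TCP and whose axes are the flange's). Camera axes: x right, y down, z forward; pixel columns grow to the right and rows downward; lengths in mm; the calibration is good to about 2 mm. A picture is of the moment at which its call begins: read the wrist's pose just before it. camera_params takes no time and is no camera call.
- r.hand_in(): hands the job in; it is judged then, once.
The state is a dict: "time": time; "joint_pos": joint angles; "qd": joint speeds; "joint_efforts": joint torques, N m; "tool_pos": TCP position; "tcp_rot": TCP orientation; "ft_force": force on the tool from outside, world axes, zero at the start; "wrist_torque": the same for the moment, N m; "finger_gap": finger opening in mm; "grip_force": force on a finger pad.
Only numpy, scipy, OpenCV 4.12 (cv2) and the standard library are available. Lean on these libraries where they do the work, as an engineer would, in place of code of your own. Each camera call takes 0.05 s, during which the arm holds its last target. There are 200 camera calls.

## Task

Turn the tea menu on to its next page: with a fingertip, never pinching it, swing the top leaf (the one with the green tab) up and over the spine from the robot's right to its left, and press it down until it lies flat on the leaf already turned. Push it gently, without forcing it or slapping it over, and turn only this leaf. Leave the glasses, sugar dish and caddy standing where they are, and finish with the robot clear of everything.

Things in the scene. Friction and masses are not known exactly. Their poses are not given: they have to be found in the camera images.
- menu: the tea menu's oak base, 200 (x) x 260 (y) x 24 mm, standing on 10 mm rubber feet (its top is 34 mm above the counter) and fixed to the counter. Origin on the counter under its centre; its x axis runs along the spine away from the robot, y to the left, z up. The counter around it is free.
- spine_mid (a point): middle of the spine, a steel rod along the menu's x axis, 42 mm above the counter; the leaves turn about this line. The end brackets at the rod's ends rise to 54 mm.
- top_leaf (a joint): angle (rad) of the top leaf about the spine: 0 flat on the right (menu -y side), pi/2 upright, pi (its stop) flat on the left; starts at 0 to 0.2. The spine is stiff: the leaf stays at any angle it is left; about 2 N upward at the tab lifts it.
- top_leaf_face (a point): centre of the top leaf's board, white with coloured tea discs, 130 g, 170 mm along the spine, 4 mm thick, reaching from 10 to 128 mm from the spine axis. Its mid-plane passes through the axis: flat on either side its faces are 40 and 44 mm above the counter.
- top_leaf_tab (a point): centre (mid-thickness) of the top leaf's green index tab, 50 mm along the spine, 4 mm thick, 57 mm beyond the spine's middle (far end), 126 to 160 mm from the spine axis (this point: 143 mm). The oak base ends at 130 mm, so the tab's outer 30 mm overhang it, 40 mm above the counter when flat. Turns with the leaf.
- lower_leaf (a joint): angle (rad) of the leaf that lies beneath the top leaf on the right, white with a blue tab at the near end (57 mm towards the robot from the spine's middle), same size, 5.5 mm lower; 0 lying flat; must stay.
- turned_leaf (a joint): angle (rad) of the leaf that already lies on the left, white with a yellow tab at the middle of its edge, same size, its top face 38.5 mm above the counter; 0 lying flat on the left, growing if lifted; must stay.
- tray: clear glass tray, 140 (x) x 300 (y) mm, 26 mm high, fixed, beyond the menu; the two tea glasses stand in it. Origin under its centre.
- tea_glass_a: waisted clear tea glass, 62 mm across the rim, 92 mm high, standing in the tray; origin at the centre of its foot. A bystander.
- tea_glass_b: the second tea glass, same as the first; origin at the centre of its foot. A bystander.
- sugar_dish: round white sugar dish with a clip-on lid and small knob, 110 mm across, 80 mm high, left of the menu; origin at the centre of its foot. A bystander.
- caddy: black plastic tea caddy, 84 x 84 mm, 150 mm high with its round twist cap, beyond the menu on the left; origin at the centre of its foot. A bystander.

How it is judged (in metres and radians):
On the way:
1. the top leaf is pushed past upright by the fingers (value of joint top_leaf above 1.6 rad and contact force between the fingers and top_leaf above 0.2 N), for 0.1 s.
At the end, for the whole second after the job is handed in: The green-tabbed leaf rests flat on the left, within 0.07 rad (about 11 mm at the tab's edge) of its stop; the blue-tabbed and yellow-tabbed leaves lie flat within 0.07 rad; both glasses, the sugar dish and the caddy are within 20 mm of where they stood (value of joint top_leaf above 3.07 rad and velocity of joint top_leaf between -0.05 and 0.05 rad/s and value of joint each of lower_leaf, turned_leaf below 0.07 rad and distance of each of tea_glass_a, tea_glass_b, sugar_dish, caddy from where it was at the start of the episode below 0.02 m); the robot touches nothing.
It fails at once if the top leaf is pinched (both of its faces are squeezed by the fingers with more than 6 N each) ((contact force between the fingers and top_leaf_c0 above 6 N or contact force between the fingers and top_leaf_c1 above 6 N) and (contact force between the fingers and top_leaf_c2 above 6 N or contact force between the fingers and top_leaf_c3 above 6 N)).
It fails at once if the top leaf is slapped over (faster than 4 rad/s) (velocity of joint top_leaf above 4 rad/s).
It fails at once if the top leaf is forced (pressed with more than 40 N) (contact force between the fingers and top_leaf above 40 N).
It fails at once if another leaf (blue or yellow tab) is lifted more than 0.15 rad (value of joint any of lower_leaf, turned_leaf above 0.15 rad).
It fails at once if a bystander is moved more than 30 mm, lifted or tipped by more than 0.25 rad (distance of any of tea_glass_a, tea_glass_b, sugar_dish, caddy from where it was at the start of the episode above 0.03 m or angle between any of tea_glass_a, tea_glass_b, sugar_dish, caddy's own z axis and vertical above 0.25 rad).
It also fails if it takes over 45 s, if anything falls off the work surface, if the arm or the gripper's body presses on something with over 40 N, if the wrist force passes 120 N, or if a joint passes its speed limit or range.

## Working session

There is one attempt and no reset: what is moved stays moved. The work goes in short steps, Python scripts to look and compute and a shell command to move; the robot and the scene stay as the last step left them, time stands still between calls to the robot, and variables do not carry over. Pictures are saved under pics/ and viewed, at most 10 in all, crops included, and the job is handed in when it is done.

```bash
mkdir -p pics
python3 - <<'E'
from bench import r
import cv2,numpy as np
s=r.sense();print(s['tool_pos'],s['tcp_rot'],s['finger_gap'],s['time'],r.tcp_to_grasp)
for n in('side','top'):
    cv2.imwrite(f'pics/{n}0.png',cv2.cvtColor(r.snapshot(n),cv2.COLOR_RGB2BGR))
    p=r.camera_params(n);print(n,{k:np.round(v,3).tolist() for k,v in p.items()})
E
```

```text
[252.42310964 543.70080217 230.24886554] [-1.79893268e+02 -1.07546057e-02  1.55087841e+02] 85.69317367788322 0.0 18.700000000000003
side {'fx': 354.846, 'fy': 354.846, 'cx': 247.161, 'cy': 191.442, 'R': [[-0.995, -0.103, 0.019], [-0.08, 0.625, -0.776], [0.068, -0.773, -0.63]], 't': [591.063, 32.441, 1042.854]}
top {'fx': 446.004, 'fy': 446.004, 'cx': 250.961, 'cy': 194.233, 'R': [[-0.02, -1.0, -0.004], [-0.989, 0.02, -0.145], [0.145, 0.001, -0.989]], 't': [118.548, 596.22, 1140.885]}
```

View pics/top0.png

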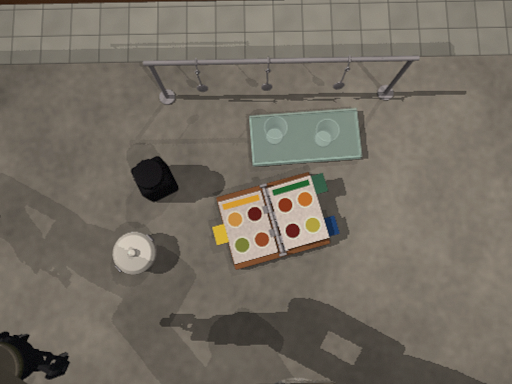

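View pics/side0.png

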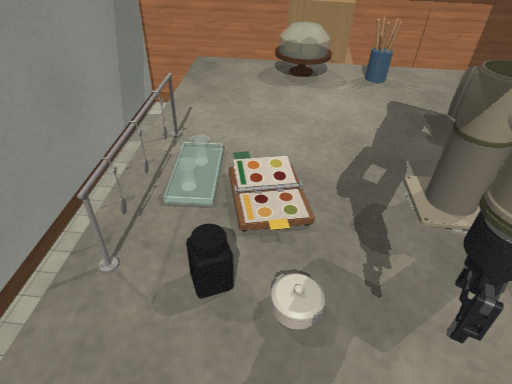

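The top view shows the menu around (273,222), turned by about 15°. The green tab is at (319,184), blue at (332,227) and yellow at (221,234). The glasses stand in the tray just beyond the green tab, with the caddy and dish off to the left.

```bash
cat > h.py <<'E'
from bench import r
import cv2,numpy as np
def ray(n,uv,z):
    p=r.camera_params(n);R=np.array(p['R']);t=np.array(p['t'])
    d=R.T@np.array([(uv[0]-p['cx'])/p['fx'],(uv[1]-p['cy'])/p['fy'],1]);c=-R.T@t
    return c+d*(z-c[2])/d[2]
E
python3 - <<'E'
from h import *
for n in('top','side'):
    im=cv2.imread(f'pics/{n}0.png');hsv=cv2.cvtColor(im,cv2.COLOR_BGR2HSV)
    print(n)
    for c,lo,hi,z in(('green',(65,110,30),(90,255,255),44),('blue',(100,120,30),(125,255,255),38),('yellow',(20,150,120),(32,255,255),38.5),('oak',(3,90,40),(14,255,255),34)):
        m=cv2.inRange(hsv,lo,hi)
        if n=='top': m[:165]=0;m[:,:205]=0;m[275:]=0
        else: m[:148]=0;m[235:]=0;m[:,:225]=0;m[:,320:]=0
        for k in cv2.findContours(m,cv2.RETR_EXTERNAL,cv2.CHAIN_APPROX_NONE)[0]:
            if cv2.contourArea(k)<25: continue
            b=cv2.boxPoints(cv2.minAreaRect(k));a=cv2.moments(k);u=(a['m10']/a['m00'],a['m01']/a['m00'])
            print(c,cv2.contourArea(k),np.round(u,1),ray(n,u,z)[:2].round(),[ray(n,q,z)[:2].round().tolist() for q in b])
im=cv2.imread('pics/top0.png')[165:275,205:355]
cv2.imwrite('pics/c.png',cv2.resize(im,None,fx=5,fy=5,interpolation=2))
E
```

```text
top
green 123.5 [290.3 187. ] [616.   1.] [[608.0, 49.0], [635.0, -44.0], [623.0, -47.0], [597.0, 46.0]]
blue 159.5 [331.5 225.4] [ 512. -104.] [[532.0, -85.0], [539.0, -111.0], [492.0, -123.0], [485.0, -97.0]]
yellow 199.0 [220.  234.1] [495. 190.] [[514.0, 212.0], [523.0, 181.0], [475.0, 168.0], [467.0, 199.0]]
yellow 119.0 [312.2 224.3] [516. -54.] [[533.0, -38.0], [532.0, -70.0], [500.0, -68.0], [501.0, -37.0]]
yellow 108.5 [239.2 201.9] [579. 138.] [[574.0, 182.0], [597.0, 90.0], [586.0, 87.0], [563.0, 179.0]]
oak 205.5 [308.1 246.2] [459. -41.] [[447.0, 32.0], [481.0, -96.0], [466.0, -99.0], [433.0, 28.0]]
oak 223.5 [257.1 260.4] [424.  94.] [[455.0, 167.0], [487.0, 45.0], [433.0, 31.0], [401.0, 152.0]]
oak 137.0 [261.5 239. ] [480.  81.] [[480.0, 106.0], [505.0, 81.0], [479.0, 56.0], [455.0, 82.0]]
oak 134.0 [284.8 204.5] [570.  17.] [[588.0, 34.0], [588.0, -0.0], [553.0, 1.0], [553.0, 35.0]]
oak 138.0 [304.5 198.8] [585. -36.] [[585.0, -11.0], [610.0, -37.0], [584.0, -62.0], [559.0, -35.0]]
oak 176.0 [238.6 193.3] [603. 140.] [[578.0, 201.0], [629.0, 199.0], [624.0, 67.0], [573.0, 70.0]]
oak 122.0 [286.5 179.3] [639.  10.] [[628.0, 68.0], [660.0, -49.0], [649.0, -52.0], [618.0, 66.0]]
side
green 52.5 [240.9 172.4] [615. -11.] [[634.0, -68.0], [624.0, -73.0], [598.0, 38.0], [608.0, 43.0]]
yellow 156.5 [278.5 223.8] [495. 191.] [[523.0, 180.0], [470.0, 167.0], [468.0, 201.0], [519.0, 214.0]]
oak 74.0 [285.4 196.4] [479.  73.] [[497.0, 91.0], [498.0, 56.0], [461.0, 52.0], [461.0, 87.0]]
oak 225.5 [302.9 214.1] [432. 142.] [[481.0, 36.0], [408.0, 15.0], [404.0, 173.0], [469.0, 190.0]]
oak 75.0 [255.7 177. ] [570.  -6.] [[589.0, -25.0], [556.0, -29.0], [553.0, 11.0], [585.0, 15.0]]
oak 398.5 [243.4 209.1] [590. 141.] [[660.0, -46.0], [575.0, -86.0], [520.0, 202.0], [590.0, 229.0]]
oak 63.0 [253.2 164.6] [583. -70.] [[601.0, -88.0], [567.0, -93.0], [564.0, -54.0], [598.0, -50.0]]
```

View pics/c.png

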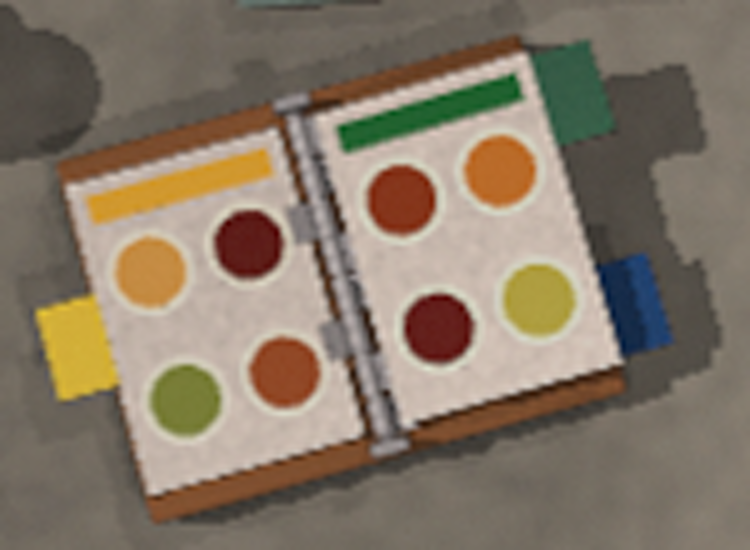

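The crop shows the brackets at full-image px (263.4,185.4) and (283,254), and the green tab's centre at about (319.6,183.4). The leaf looks raised slightly.

Run:
```python
from h import *
a=ray('top',(263.4,185.4),54);b=ray('top',(283,254),54);print(a,b,(a+b)/2,np.degrees(np.arctan2(*(a-b)[1::-1])))
mid=(a+b)/2;psi=np.arctan2(*(a-b)[1::-1]);X=np.array([np.cos(psi),np.sin(psi)]);Y=np.array([-X[1],X[0]])
us={}
for n,(x0,x1,y0,y1) in(('top',(308,332,168,200)),('side',(230,255,148,162))):
    im=cv2.imread(f'pics/{n}0.png');hsv=cv2.cvtColor(im,cv2.COLOR_BGR2HSV)
    m=cv2.inRange(hsv,(65,75,40),(95,255,255));k=np.zeros_like(m);k[y0:y1,x0:x1]=m[y0:y1,x0:x1]
    v,u=np.nonzero(k);us[n]=(u.mean(),v.mean());print(n,len(u),us[n],(u.min(),u.max(),v.min(),v.max()))
P=[]
for n in us:
    p=r.camera_params(n);P.append(np.diag([1,1,1.])@np.array([[p['fx'],0,p['cx']],[0,p['fy'],p['cy']],[0,0,1]])@np.c_[p['R'],p['t']])
h=cv2.triangulatePoints(P[0],P[1],np.array(us['top']),np.array(us['side']));h=(h[:3]/h[3]).ravel()
print('tab',h,'menu xy',X@(h[:2]-mid[:2]),Y@(h[:2]-mid[:2]))
for n,q in(('yel',(495,190)),('blue',(512,-104))): d=np.array(q)-mid[:2];print(n,X@d,Y@d)
s=r.sense();T=mid[:2]+57*X-205*Y;d=T-s['tool_pos'][:2]
yw=np.radians(s['tcp_rot'][2]);ex=np.array([np.cos(yw),np.sin(yw)]);ey=np.array([np.sin(yw),-np.cos(yw)])
print('target',T,'shift now axes',ex@d,ey@d,'turn',np.degrees(yw-psi)-90)
```

```text
[619.8820388   73.21904088  54.        ] [439.38360228  26.9217178   54.        ] [529.63282054  50.07037934  54.        ] 14.386062579885806
top 212 (np.float64(319.0377358490566), np.float64(183.3254716981132)) (np.int64(308), np.int64(327), np.int64(174), np.int64(193))
side 87 (np.float64(241.2183908045977), np.float64(154.86206896551724)) (np.int64(234), np.int64(248), np.int64(152), np.int64(161))
tab [620.85306623 -71.97548356  65.91112762] menu xy 58.03709411366708 -140.88300672257
yel 1.2192505931429831 144.14660739786416
blue -55.35936259642666 -144.85834157281533
target [ 635.77863227 -134.33967096] shift now axes -633.2715696554926 -453.5175951342045 turn 50.70239054039553
```

```bash
python3 -m handwheel '[[0,0,0,8.4],[0,0,0,8.4],[0,0,0,8.4],[0,0,0,8.4],[0,0,0,8.4],[0,0,0,8.4]]' 0 30
python3 -m handwheel '[[-0.038,0.01,0,0],[-0.038,0.01,0,0],[-0.038,0.01,0,0],[-0.038,0.01,0,0],[-0.038,0.01,0,0],[-0.038,0.01,0,0],[-0.038,0.01,0,0],[-0.038,0.01,0,0],[-0.038,0.01,0,0],[-0.038,0.01,0,0]]'
python3 -m handwheel '[[-0.038,0.01,0,0],[-0.038,0.01,0,0],[-0.038,0.01,0,0],[-0.038,0.01,0,0],[-0.038,0.01,0,0],[-0.038,0.01,0,0],[-0.038,0.01,0,0],[-0.038,0.01,0,0],[-0.038,0.01,0,0],[-0.038,0.01,0,0]]'
cat > st.py <<'E'
from h import *
s=r.sense();m=np.array([529.6,50.1]);p=np.radians(14.8);X=np.array([np.cos(p),np.sin(p)]);Y=np.array([-X[1],X[0]])
d=s['tool_pos'][:2]-m;f=s['ft_force']
print('t',s['time'],'menu x,y,z',(X@d).round(1),(Y@d).round(1),s['tool_pos'][2].round(1),'yaw',s['tcp_rot'].round(1),'F menu',(X@f[:2]).round(1),(Y@f[:2]).round(1),f[2].round(1))
E
python3 st.py
```

```text
time: 0.7
tool_pos: [252.6, 543.9, 230.6]
tcp_rot: [-180.0, 0.0, 104.3]
ft_force: [-0.3, 0.3, -0.4]
finger_gap: 0.4
grip_force: 0.0
time: 1.7
tool_pos: [446.1, 200.4, 231.0]
tcp_rot: [-180.0, 0.0, 104.7]
ft_force: [0.5, -0.0, 0.0]
finger_gap: 0.0
grip_force: 0.0
time: 2.7
tool_pos: [639.2, -141.7, 230.6]
tcp_rot: [-180.0, -0.0, 104.7]
ft_force: [0.5, 0.6, -0.6]
finger_gap: -0.2
grip_force: 0.0
t 2.7 menu x,y,z 57.0 -213.5 230.6 yaw [-180.    -0.   104.7] F menu 0.7 0.5 -0.6
```

```bash
python3 -m handwheel '[[0,0,0.027,0],[0,0,0.027,0],[0,0,0.027,0],[0,0,0.027,0],[0,0,0.027,0],[0,0,0.027,0],[0,0,0.026,0],[0,0,0,0]]' >/dev/null
python3 -m handwheel '[[0.01,0,0,0],[0.01,0,0,0],[0.01,0,0,0],[0.006,0,0,0],[0.003,0,0,0],[0,0,0,0]]' >/dev/null
python3 st.py
python3 - <<'E'
from h import *
cv2.imwrite('pics/w1.png',cv2.cvtColor(r.snapshot('wrist'),cv2.COLOR_RGB2BGR))
E
```

```text
t 4.1 menu x,y,z 57.4 -172.4 43.8 yaw [180.    0.  104.7] F menu 0.5 0.8 0.4
```

View pics/w1.png

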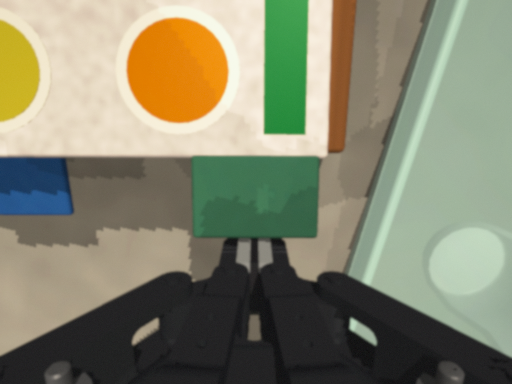

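The fingers (255,240) are right at the outer edge of the green tab (194–317, 155–237) and centred on it. I'll press lightly inward.

```bash
python3 -m handwheel '[[0.002,0,0,0],[0.002,0,0,0],[0,0,0,0]]' >/dev/null;python3 st.py; python3 -m handwheel '[[0.002,0,-0.001,0],[0.002,0,-0.002,0],[0,0,-0.002,0],[0,0,0,0]]' >/dev/null;python3 st.py
```

```text
t 4.45 menu x,y,z 57.1 -169.8 43.4 yaw [1.800e+02 1.000e-01 1.047e+02] F menu 0.4 -3.3 0.0
t 4.85 menu x,y,z 57.3 -168.4 49.7 yaw [179.9   0.3 104.6] F menu -2.8 -12.7 3.0
```

```bash
python3 -m handwheel '[[0,0,-0.003,0],[0,0,-0.003,0],[0,0,-0.003,0],[0,0,0,0]]' >/dev/null;python3 st.py
python3 - <<'E'
from h import *
a=r.snapshot('wrist')[:,:,::-1];b=cv2.resize(r.snapshot('side')[120:240,200:330,::-1],(416,384),interpolation=2)
cv2.imwrite('pics/w2.png',np.hstack([cv2.resize(a,(384,288)),b[:288]]))
E
```

```text
t 5.25 menu x,y,z 57.3 -166.7 58.2 yaw [1.800e+02 1.000e-01 1.046e+02] F menu -1.6 -6.9 2.7
```

View pics/w2.png

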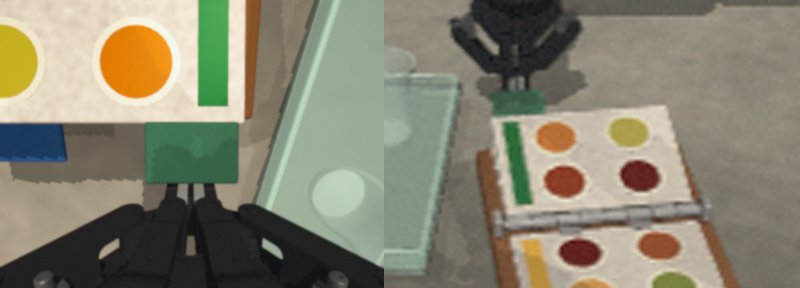

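The green leaf rises with the fingers. The edge is about 20 mm above the tip. I'll follow the arc.

```bash
python3 -m handwheel '[[0.003,0,-0.011,0],[0.004,0,-0.011,0],[0.005,0,-0.011,0],[0.006,0,-0.011,0],[0.007,0,-0.01,0],[0,0,0,0]]' >/dev/null;python3 st.py
```

```text
t 5.95 menu x,y,z 58.4 -140.8 113.9 yaw [1.798e+02 1.000e-01 1.047e+02] F menu -0.2 -3.4 2.8
```

```bash
python3 -m handwheel '[[0.007,0,-0.008,0],[0.008,0,-0.008,0],[0.009,0,-0.007,0],[0.009,0,-0.007,0],[0.01,0,-0.006,0],[0.01,0,-0.005,0],[0.011,0,-0.004,0],[0.011,0,-0.003,0],[0,0,0,0]]' >/dev/null;python3 st.py
python3 - <<'E'
from h import *
cv2.imwrite('pics/s3.png',cv2.resize(r.snapshot('side')[70:250,170:340,::-1],None,fx=3,fy=3,interpolation=2))
E
```

```text
t 6.85 menu x,y,z 57.2 -62.8 159.1 yaw [-1.800e+02 -1.000e-01  1.048e+02] F menu 0.5 -0.1 0.6
```

View pics/s3.png

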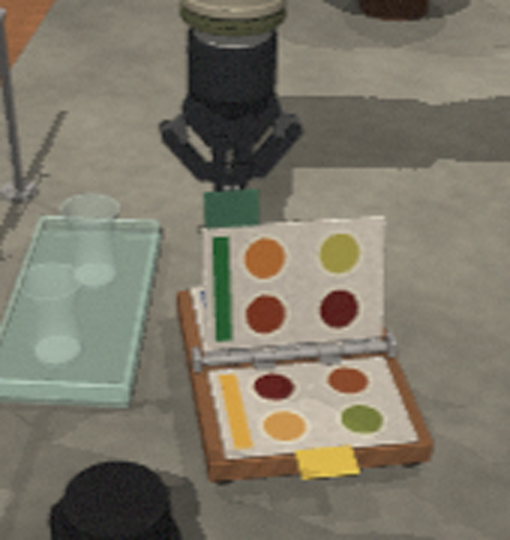

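The side view shows the leaf at about 70°, held behind its green tab (232,207 in the crop). The glasses and caddy are untouched. Pushing on past upright.

```bash
python3 -m handwheel '[[0.01,0,0,0],[0.01,0,0,0],[0.01,0,0,0],[0.01,0,0,0],[0.01,0,0,0],[0.01,0,0.001,0],[0.01,0,0.001,0],[0.01,0,0.002,0],[0.01,0,0.004,0]]' >/dev/null;python3 st.py
```

```text
t 7.8 menu x,y,z 57.3 26.0 150.8 yaw [-180.    -0.   104.7] F menu -0.2 -0.6 1.2
```

```bash
python3 -m handwheel '[[0.009,0,0.003,0],[0.008,0,0.004,0],[0.008,0,0.005,0],[0.008,0,0.005,0],[0.007,0,0.006,0],[0.007,0,0.006,0],[0.006,0,0.007,0],[0.006,0,0.007,0],[0.005,0,0.008,0],[0.004,0,0.008,0]]' >/dev/null;python3 st.py
```

```text
t 8.8 menu x,y,z 57.7 93.6 91.6 yaw [180.   -0.  104.7] F menu 0.5 0.1 1.3
```

```bash
python3 -m handwheel '[[0.004,0,0.008,0],[0.003,0,0.008,0],[0.002,0,0.008,0],[0.001,0,0.008,0],[0,0,0.006,0],[0,0,0.004,0],[0,0,0.002,0],[0,0,0,0]]' >/dev/null;python3 st.py;python3 -m handwheel '[[0,0,0.002,0],[0,0,0.002,0],[0,0,0,0]]' >/dev/null;python3 st.py
```

```text
t 9.6 menu x,y,z 57.5 102.9 48.0 yaw [-180.     0.   104.7] F menu -0.3 -0.7 0.0
t 9.9 menu x,y,z 57.6 103.0 44.2 yaw [180.    0.  104.7] F menu 0.1 -0.6 -0.5
```

```bash
for i in 1 2; do python3 -m handwheel '[[0,0,0.0015,0],[0,0,0,0],[0,0,0,0]]' >/dev/null;python3 st.py;done
```

```text
t 10.2 menu x,y,z 57.8 103.0 43.9 yaw [180.    0.  104.7] F menu -6.2 0.0 9.0
t 10.5 menu x,y,z 58.0 103.0 43.7 yaw [180.    0.  104.7] F menu -11.4 -0.2 19.9
```

It's firmly pressed (20 N) at the expected height. Retreating straight up.

```bash
python3 -m handwheel '[[0,0,-0.003,0],[0,0,-0.01,0],[0,0,-0.03,0],[0,0,-0.04,0],[0,0,-0.04,0],[0,0,-0.04,0],[-0.04,0,-0.02,0],[-0.04,0,0,0],[0,0,0,0]]' >/dev/null;python3 st.py;python3 - <<'E'
from h import *
f=lambda n:r.snapshot(n)[:,:,::-1]
cv2.imwrite('pics/e.png',np.hstack([cv2.resize(f('side')[100:290,160:350],(400,400)),cv2.resize(f('top')[100:290,160:350],(400,400))]))
E
```

```text
t 11.4 menu x,y,z 58.0 18.7 226.1 yaw [1.799e+02 1.000e-01 1.045e+02] F menu -0.8 0.6 -0.3
```

View pics/e.png

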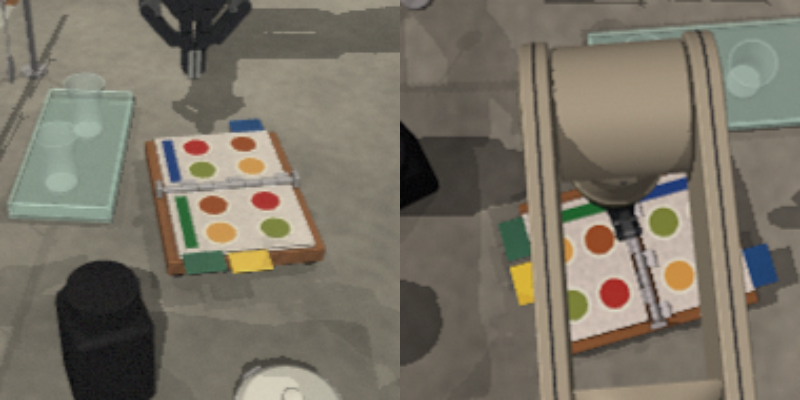

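The green tab now lies level beside the yellow one on the left. The blue leaf is flat on the right, the bystanders haven't moved, and the robot is clear.

```bash
python3 -c "
from bench import r
print(r.hand_in())"
```

```text
the job is handed in; nothing more can be done
None
```

The green-tabbed leaf was turned over the spine with a fingertip and pressed flat on the left, the robot was clear of everything, and the job is handed in; no verdict came back.

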